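# Clear down the syringe driver into the returns tin

## Robot

A 6-joint arm with a two-finger parallel gripper is mounted at the origin on the work surface. World frame = base frame: x ahead of the robot, y to its left, z up, the work surface at z = 0. Lengths are in mm, angles in degrees, forces in N, time in s.
With the tool pointing down it reaches from about 325 to 925 mm from the base axis. Payload 3.1 kg.
Tool frame: the origin (TCP) lies at the very end of the fingers, on their centre line; the grasp point (between the pads) lies grasp_offset behind it (grasp_offset is the distance from the TCP to the grasp point, in mm); z points along the fingers, x is the direction in which the jaws open and shut, and the axes are right-handed (so a half turn about z gives the same grasp; the last joint's range is limited). The gripper opens to 85 mm and grips with 20 to 120 N. Pads are 22 mm wide; open, the fingers measure 114 mm over their backs; the gripper's body (76 mm by 85 mm) begins 54 mm behind the grasp point. The pads swing forward as they close: fully open they stand 13 mm farther back than shut.
Start: joints at [63.759, 12.427, 92.441, -0, 75.132, -6.429], TCP at [211.825, 588.022, 231.3] pointing down, gripper open.
Joint ranges: [-157.48, 157.48], [-44.54, 120.13], [17.64, 146.25], [-64.5, 244.5], [7.68, 150.69], [-147.95, 147.95]. Speed limits (degrees/s): [159.86, 159.86, 180, 180, 180, 180].

## Interface

Orientations are given as [roll, pitch, yaw] about the fixed x, y, z axes, in that order (R = Rz(yaw) Ry(pitch) Rx(roll)).
In Python, from station import * gives the robot as it stands. Calls block until the motion is done:
- goto(position, orientation): joint-space move of the TCP to a pose.
- move_l(position, attitude=None, speed=150): straight line of the TCP; attitude=None keeps the orientation; speed is the mean speed in mm/s.
- move_j(angles): joint-space move.
- grip(opening, squeeze=None): finger opening in mm; squeeze is the grip in N (None keeps the last); returns when the fingers have stopped.
- wait(seconds).
- solve_ik(position, orientation): joint angles nearest the present ones, or None.
- get_obs(): the state.
- get_image(name): name is "side" or "top" or "wrist"; returns the picture (420x560x3 uint8, red, green, blue); there is no depth.
- get_calibration(name): a dict with "fx", "fy", "cx", "cy" (pixels), "D" ([k1, k2, p1, p2, k3] as OpenCV has them; the pictures are not rectified), "R" (3x3) and "t" (3): a world point X has camera coordinates R X + t; the wrist camera has in their place "mount" (4x4, takes a point from camera to tool coordinates, whose origin is the TCP and whose axes are the tool frame's). Camera axes: x right, y down, z forward; pixel columns grow to the right and rows downward; lengths in mm; the calibration is good to about 2 mm. A picture is of the moment at which its call begins: read the wrist's pose just before it. get_calibration takes no time and is no camera call.
A pose or a line that the arm cannot do raises Unreachable and nothing moves.
- sign_off(): hands the job in, once; it reports no verdict.
Trained networks look in the newest picture that a camera, given by its name, has taken for a name from the list of things; names that differ only in an ending like _2 or _b are one class to them, and where a whole thing is asked for, a point or a joint stands for the part that bears it (a point fixed in the world has none). Each returns a list of dicts, best first, with "score" (0 to 1); they miss things now and then, are a little off and sometimes report something else, mostly with a low value. They report only what shows in the picture. A call takes as long as a camera call. They do not tell look-alikes from the thing itself.
- spot_in(name, camera): "extent" ([centre column, centre row, width, height] in pixels, round what is visible of it).
- regions_of(name, camera): "region" (420x560 bool, what is visible of it) and "extent" ([centre column, centre row, width, height] in pixels, round what is visible of it).
The state is a dict: "t": time; "joint_pos": joint angles; "qvel": joint speeds; "effort": joint torques, N m; "tcp_pos": TCP position; "ee_rot": TCP orientation; "wrist_force": force on the tool from outside, world axes, zero at the start; "moment": the same for the moment, N m; "grip_width": finger opening in mm.
Only numpy, scipy, OpenCV 4.12 (cv2) and the standard library are available. Lean on these libraries where they do the work, as an engineer would, in place of code of your own. Each camera call takes 0.05 s, during which the arm holds its last target.

## Task

Clear down the syringe driver after the night: flip the two sprung bale clips off the ends of the returns tin, lift the lid off and lay it flat, handle up, on the bare slate, raise the driver's clamp lever to free the spent syringe under it, and lay that syringe and every other spent syringe on the slate in the tin. Then put the lid back fully home and snap both clips shut over it, and leave the driver's clamp lever lowered. Do not disturb the jar, the tablet tube or the thermometer.

Things in the scene. Friction and masses are not known exactly. Their poses are not given: they have to be found in the camera images.
- tin: Nickel-plated steel returns tin, open on top, fixed to the slate: 146 (own x) x 246 (own y) x 60 mm high, walls and floor 4 mm (inside 138 x 238). Origin: centre of its underside, z up. A sprung bale clip is hinged on each short end: left at +y, right at -y. Its bare floor takes four syringes lying along x, side by side, 44 mm apart. Its yaw varies by 0.25 rad either way.
- lid: Loose lid, 0.28 kg: plate 152 (x) x 252 (y) x 4 mm; origin at the centre of the plate's underside, z up. Inward-leaning lips reach 7 mm below it and drop inside the tin's walls with 3.8 mm play; seated, the origin is 60 mm above the tin's, lying on the slate 7 mm up. On top, centred, a bar handle lies along y: 70 mm long, 12 mm wide, 26 to 36 mm above the origin. Half a turn makes no difference.
- bare_slate (a point): A point on the bare slate to the right of the tin, at the surface: the lid fits there with its middle over this point and its long side along the world's x.
- clip_left (a joint): Angle of the bale clip at the tin's +y end, rad: 0 = shut over the lid edge, 1.0 = flipped fully off, outwards from the tin. Over-centre spring of about 0.2 N m: past 0.45 rad it snaps over by itself, either way, and it stays at 0 or 1.0.
- clip_right (a joint): The same clip at the tin's -y end; again 0 = shut, 1.0 = flipped fully off outwards.
- clip_left_tab (a point): Middle of the left clip's finger tab, a plate 28 mm wide (tin x), 3 mm thick, upright when shut, from 2 to 28 mm above the lid. The clip turns about a level axis along the tin's x at y = 134, z = 30 mm in the tin's frame; this point is 52 mm from it, the tab's end 62. Push its lid side outwards to flip it off, its outer side back towards the tin to snap it shut.
- clip_right_tab (a point): The same point on the right clip, mirrored: axis at y = -134, z = 30 mm in the tin's frame. Each clip's bight reaches 16 mm inwards over the lid edge, 2 mm above the lid.
- driver: Syringe driver: white and grey unit, dark display on its front (-x), 135 (x) x 210 (y) mm, fixed; origin at the centre of its underside, z up. On its deck (z = 70) saddles 10 mm wide at y = +-24 mm hold a syringe along y between lips up to z = 92; the barrel is free between them. Behind it the head (from x = 30, top z = 100, lever lugs to 123); a fixed plunger carriage at y = 58 to 84, to z = 112.
- cradle (a point): Middle of the driver's cradle: x = -15, y = 0, z = 95 mm in the driver's frame, on the axis of a syringe lying there. Lift the syringe straight up.
- lever (a joint): Angle of the clamp lever on the driver's head, rad: 0 = lowered, level, its pad 0.5 mm over the barrel; it pivots up and back to 2.2 = fully raised, leaning back past upright and clear of the syringe. Stiff pivot (0.06 N m): it stays where it is left.
- lever_knob (a point): Knob at the lever's free end: a cross bar 13 mm thick, 18 mm long along the driver's y (pinch it by its ends, from above). It is 86 mm from the pivot axis, which lies along the driver's y through x = 42, z = 114 mm in the driver's frame: lowered the knob is at x = -44, z = 114; fully raised at x = 93, z = 184.
- syringe_driver: Spent capped 20 ml syringe under the driver's clamp, 30 g: white barrel 22 mm thick, 75 mm long along own x, origin on the axis at mid-barrel. Cap end reaches x = -58 mm; finger flange 34 x 22 x 3 mm at x = 39; thumb rest ends at x = 54. In the driver its x lies along the driver's +y.
- syringe_a: The same kind of syringe lying on the slate in front of the driver (axis 11 mm up); may be absent.
- syringe_b: The same kind of syringe on the slate; may be absent.
- syringe_c: The same kind of syringe on the slate; may be absent.
- jar: Bystander: cobalt jar with black cap, 62 mm thick, 90 mm high, standing; origin at the centre of its underside.
- tube: Bystander: aluminium tablet tube standing upright, 28 mm thick, 97 mm high; origin at the centre of its underside.
- thermometer: Bystander: white digital thermometer lying flat, 133 x 20 x 12 mm; origin on its underside, near its middle.
Mind the look-alikes: they are no part of the job. Leave any purple or turquoise look-alike of the syringe_driver alone. Leave any yellow look-alike of the syringe_a alone.

How it is judged:
By the outcome, as a careful person would: the job done as asked, in the order asked, and still so for the second after the job is handed in, with the robot touching nothing.
Of syringe_a, syringe_b, syringe_c only 1 to 3 are there at a start; the rules pass over those that are not, and their reading is None.
At some moment in a run one of syringe_a, syringe_b, syringe_c may be knocked a few centimetres aside while the robot is not near it.
Once in a run the grip may slacken for a moment while it holds something.
It also fails if it takes over 210 s, if anything falls off the work surface, if the arm or the gripper's body presses on something with over 40 N, if the wrist force passes 120 N, or if a joint passes its speed limit or range.

## Working session

There is one attempt and no reset: what is moved stays moved. The work goes in short steps, each a Python script; the robot and the scene stay as the last script left them, time stands still between calls to the robot, and variables do not carry over. Pictures are saved under pics/ and viewed, and the job is handed in when it is done.

```bash
ls; mkdir -p pics
python3 - <<'E'
from station import *
import cv2
o=get_obs();print(o)
for n in("side","top","wrist"):
    im=get_image(n);cv2.imwrite(f"pics/a_{n}.png",im[:,:,::-1]);c=get_calibration(n);print(n,c)
E
```

```text
pics
{'t': 0.0, 'joint_pos': array([ 6.37584240e+01,  1.24770460e+01,  9.25323495e+01,  1.59054134e-03,
        7.51309173e+01, -6.43125303e+00]), 'qvel': array([ 0.12485458, -0.00792195, -0.06385155,  0.03892045,  0.02630086,
        0.07227144]), 'effort': array([-2.80379163e-04, -3.96847808e+01, -3.03852797e+01, -2.56105286e-04,
        9.83923150e-03, -2.15449290e-06]), 'tcp_pos': array([211.44165398, 587.25357451, 229.92986705]), 'ee_rot': array([-1.79982757e+02,  1.39257810e-01,  7.01892880e+01]), 'wrist_force': array([ 0.74261553, -0.64152304, -0.45485015]), 'moment': array([-0.03138611,  0.01235094, -0.04538305]), 'grip_width': 85.44672838342525}
side {'fx': 422.57648099704807, 'fy': 422.57648099704807, 'cx': 281.4705317527372, 'cy': 211.90194164921826, 'D': array([-0.06303545,  0.        ,  0.        ,  0.        ,  0.        ]), 'R': array([[ 0.76756363, -0.64072591, -0.01778725],
       [-0.44189333, -0.50886104, -0.73877651],
       [ 0.46430201,  0.57491804, -0.67371573]]), 't': array([-347.07634321,  340.02403724,  919.98358619])}
top {'fx': 489.397130337532, 'fy': 489.
[... 229 characters left out ...]
-01, -2.00721253e-03, -1.38074215e-01],
       [ 1.38074493e-01,  1.17128269e-07, -9.90421847e-01]]), 't': array([  48.33827434,  504.3438325 , 1279.60011821])}
wrist {'fx': 289.09995740229624, 'fy': 289.09995740229624, 'cx': 278.5081286422381, 'cy': 209.35434466585414, 'D': array([-0.02568535,  0.        ,  0.        ,  0.        ,  0.        ]), 'mount': array([[ 9.99999750e-01,  5.86152157e-04,  3.95443345e-04,
        -9.90424620e-01],
       [-6.75005667e-04,  9.57902641e-01,  2.87092451e-01,
        -7.29531549e+01],
       [-2.10516365e-04, -2.87092646e-01,  9.57902797e-01,
        -1.41774411e+02],
       [ 0.00000000e+00,  0.00000000e+00,  0.00000000e+00,
         1.00000000e+00]])}
```

View pics/a_top.png

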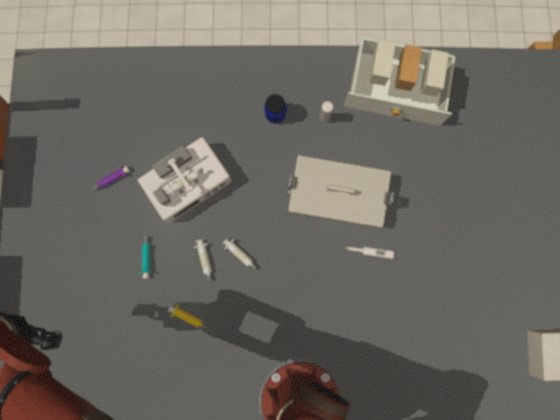

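View pics/a_side.png

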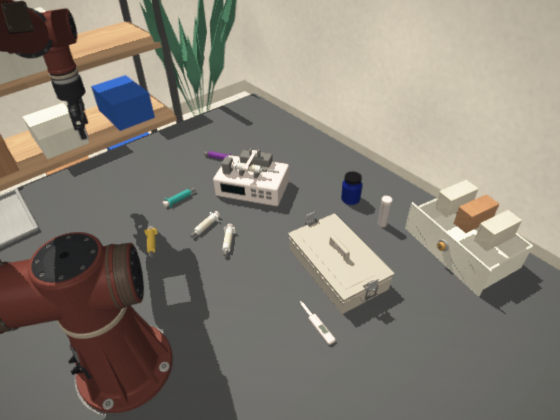

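View pics/a_wrist.png

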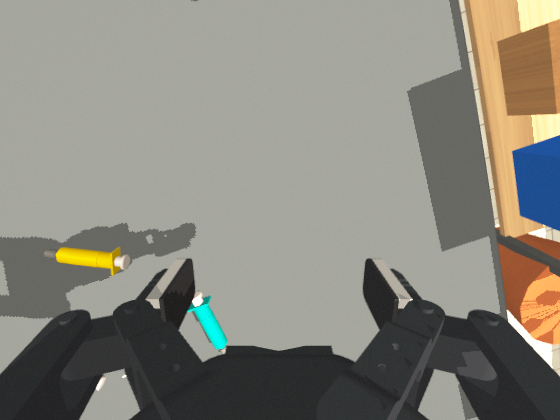

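```bash
cat > h.py <<'E'
from station import *
import numpy as np, cv2
from scipy.spatial.transform import Rotation as Ro
def tool_T():
    o=get_obs();T=np.eye(4);T[:3,:3]=Ro.from_euler('xyz',o['ee_rot'],degrees=True).as_matrix();T[:3,3]=o['tcp_pos'];return T
def cam(name,T=None):
    c=get_calibration(name);K=np.array([[c['fx'],0,c['cx']],[0,c['fy'],c['cy']],[0,0,1]])
    if name=='wrist':
        M=(tool_T() if T is None else T)@c['mount'];Rw=M[:3,:3];C=M[:3,3]
    else:
        Rw=c['R'].T;C=-Rw@c['t']
    return K,c['D'],Rw,C
def px2w(cm,uv,z):
    K,D,Rw,C=cm;p=cv2.undistortPoints(np.array(uv,float).reshape(-1,1,2),K,D).reshape(-1,2)
    d=np.c_[p,np.ones(len(p))]@Rw.T
    return C+d*((z-C[2])/d[:,2])[:,None]
def w2px(cm,X):
    K,D,Rw,C=cm;X=np.array(X,float).reshape(-1,3)
    return cv2.projectPoints((X-C)@Rw,np.zeros(3),np.zeros(3),K,D)[0].reshape(-1,2)
def snap(name,fn=None):
    T=tool_T();im=get_image(name)
    if fn: cv2.imwrite(f"pics/{fn}.png",im[:,:,::-1])
    return im,cam(name,T)
def down(yaw): return [180,0,yaw]
E
python3 - <<'E'
from h import *
im,cm=snap('top')
print('C',cm[3])
for n,z in [('tin',60),('lid',64),('clip_left_tab',80),('driver',70),('lever_knob',114),('syringe_driver',95),('syringe_a',11),('jar',90),('tube',97),('thermometer',12)]:
    for r in regions_of(n,'top')[:6]:
        e=r['extent'];m=r['region'];ys,xs=np.nonzero(m)
        (c,wh,a)=cv2.minAreaRect(np.c_[xs,ys].astype(np.float32))
        col=im[m].mean(0).astype(int)
        print(n,round(r['score'],2),np.round(e),np.round(c),np.round(wh),round(a,1),col,px2w(cm,[c],z)[0].round())
E
```

```text
C [ 322.7359099    49.35035235 1336.9673997 ]
tin 0.88 [341. 198. 103.  23.] [341. 197.] [103.  13.] 3.9 [99 97 89] [ 536. -108.   60.]
lid 0.75 [342. 192. 100.  72.] [340. 191.] [96. 58.] 9.5 [180 170 151] [ 552. -105.   64.]
clip_left_tab 0.53 [205. 260.  16.  39.] [203. 260.] [41. 11.] 80.1 [167 162 146] [368. 250.  80.]
clip_left_tab 0.25 [339. 203. 106.  55.] [339. 203.] [105.  38.] 9.5 [112 107  97] [ 517. -100.   80.]
driver 0.79 [188. 179.  91.  86.] [183. 178.] [59. 80.] 56.3 [163 154 144] [584. 310.  70.]
lever_knob 0.65 [181. 175.  25.  34.] [180. 175.] [37.  6.] 55.8 [193 184 172] [583. 310. 114.]
syringe_driver 0.79 [110. 180.  36.  22.] [110. 178.] [ 8. 39.] 61.9 [119  74 127] [581. 496.  95.]
syringe_driver 0.66 [184. 182.  40.  25.] [184. 181.] [10. 44.] 58.2 [172 165 151] [572. 302.  95.]
syringe_driver 0.63 [146. 256.  13.  42.] [146. 256.] [41. 10.] 90.0 [ 60 127 117] [376. 394.  95.]
syringe_a 0.74 [239. 255.  31.  30.] [239. 255.] [41. 10.] 46.5 [170 164 148] [386. 163.  11.]
syringe_a 0.6 [205. 261.  15.  36.] [204. 260.] [41.  9.] 76.5 [166 161 145] [371. 258.  11.]
syringe_a 0.6 [187. 316.  41.  24.] [188. 316.] [41. 12.] 21.8 [125 106  40] [222. 299.  11.]
syringe_a 0.27 [185. 179.  95.  83.] [184. 179.] [58. 79.] 57.0 [163 155 145] [595. 320.  11.]
jar 0.93 [276. 109.  19.  29.] [275. 108.] [29. 22.] 90.0 [38 40 57] [770.  67.  90.]
tube 0.5 [325. 112.  10.  23.] [326. 111.] [11. 22.] 12.5 [148 139 130] [759. -68.  97.]
thermometer 0.74 [369. 255.  47.  11.] [369. 251.] [47.  7.] 8.5 [178 170 158] [ 396. -188.   12.]
```

Run:
```python
from h import *
import station
print([n for n in dir(station) if not n.startswith('_')]); print(globals().get('grasp_offset'))
for y in (80,-100):
    print(y,solve_ik([552+(60 if y>0 else -60),-105,230],down(y)))
for y in (55,-125,145,-35):
    print(y,solve_ik([584,310,250],down(y)))
```

```text
['Unreachable', 'get_calibration', 'get_image', 'get_obs', 'goto', 'grasp_offset', 'grip', 'move_j', 'move_l', 'regions_of', 'sign_off', 'solve_ik', 'spot_in', 'wait']
18.700000000000003
80 [-16.208198    12.00018029  93.08933621   0.          74.91048351
 -96.208198  ]
-100 [-2.00452897e+01 -2.58457474e+00  1.08716323e+02 -2.54444375e-14
  7.38682522e+01  7.99547103e+01]
55 [ 2.18829520e+01  1.59636869e+01  8.61290591e+01 -2.54444375e-14
  7.79072540e+01 -3.31170480e+01]
-125 [ 21.88295204  15.96368687  86.12905913   0.          77.90725401
 146.88295204]
145 [  21.88295204   15.96368687   86.12905913    0.           77.90725401
 -123.11704796]
-35 [ 2.18829520e+01  1.59636869e+01  8.61290591e+01 -2.54444375e-14
  7.79072540e+01  5.68829520e+01]
```

```bash
cat > v1.py <<'E'
from h import *
import pickle
S={}
for k,(p,y) in {'syr':((440,215,230),70),'drv':((630,335,260),122),'tin':((625,-115,240),80)}.items():
    goto(p,down(y)); wait(0.15)
    im,cm=snap('wrist','b_'+k); S[k]=(im,cm)
    names={'syr':['syringe_a'],'drv':['driver','syringe_driver','lever_knob'],'tin':['lid','clip_left_tab','tin']}[k]
    S[k]=(im,cm,{n:regions_of(n,'wrist') for n in names})
im,cm=snap('top','b_top');print(get_obs()['t'])
pickle.dump(S,open('S.pkl','wb'))
for k in S:
    for n,rs in S[k][2].items():
        for r in rs: print(k,n,round(r['score'],2),np.round(r['extent']))
E
python3 v1.py
```

```text
5.8667
syr syringe_a 0.95 [292. 120.  67.  90.]
syr syringe_a 0.94 [224. 163.  92.  49.]
drv driver 0.59 [277. 147. 192. 131.]
drv syringe_driver 0.97 [448.  45.  67.  89.]
drv syringe_driver 0.85 [405. 230.  81.  24.]
drv syringe_driver 0.73 [279. 129. 113.  42.]
drv lever_knob 0.86 [282. 144.  22. 105.]
tin lid 0.81 [275. 122. 256. 146.]
tin lid 0.26 [436. 283.  70.  67.]
tin clip_left_tab 0.7 [400. 127.  28.  32.]
tin tin 0.65 [276. 125. 279.  35.]
```

View pics/b_drv.png

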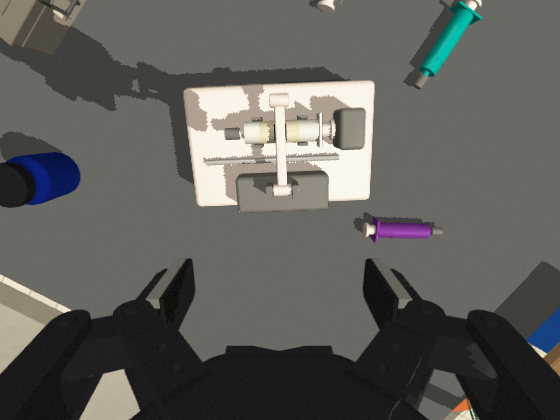

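View pics/b_tin.png

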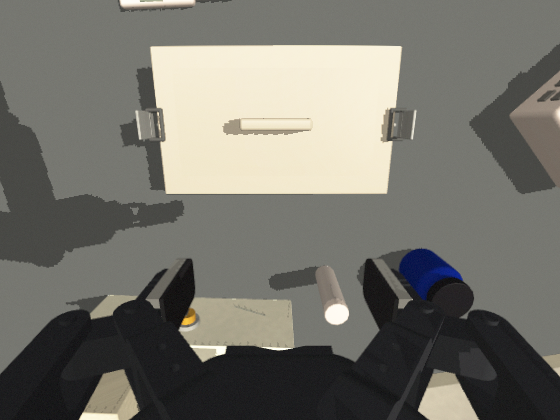

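View pics/b_syr.png

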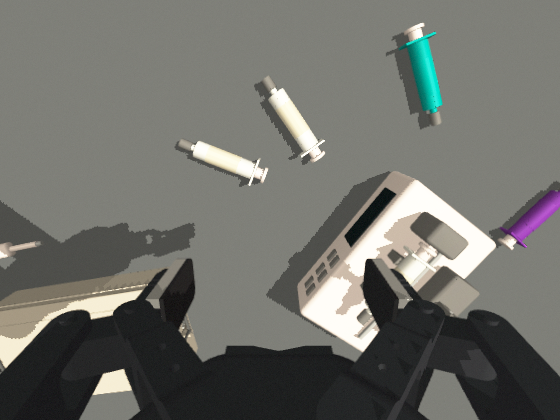

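View pics/b_top.png

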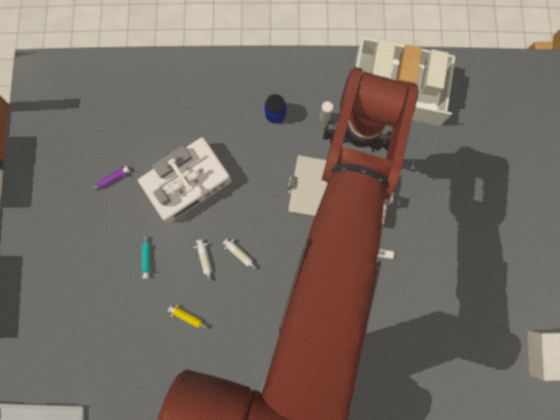

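```bash
cat > fit.py <<'E'
from h import *
import pickle
from scipy.optimize import least_squares
S=pickle.load(open('S.pkl','rb'))
def poly_res(P,cnt):
    return np.array([cv2.pointPolygonTest(P.astype(np.float32).reshape(-1,1,2),(float(a),float(b)),True) for a,b in cnt])
def rect(p,w,h,z):
    c=np.array([[-w,-h],[w,-h],[w,h],[-w,h]])/2
    R=np.array([[np.cos(p[2]),-np.sin(p[2])],[np.sin(p[2]),np.cos(p[2])]])
    return np.c_[c@R.T+p[:2],np.full(4,z)]
def loc(p,x,y,z):
    c,s=np.cos(p[2]),np.sin(p[2]);return np.array([p[0]+c*x-s*y,p[1]+s*x+c*y,z])
if __name__=='__main__':
    im,cm,rs=S['tin']
    m=(im.min(2)>175).astype(np.uint8); m[230:]=0
    n,l,st,ce=cv2.connectedComponentsWithStats(m); i=1+np.argmax(st[1:,4]); m=(l==i).astype(np.uint8)
    m=cv2.morphologyEx(m,cv2.MORPH_CLOSE,np.ones((35,35)))
    cnt=cv2.findContours(m,0,1)[0][0].reshape(-1,2)
    f=lambda p:poly_res(w2px(cm,rect(p,152,252,64)),cnt)
    r=least_squares(f,[552,-105,-.165],loss='soft_l1',diff_step=1e-4,x_scale=[1,1,.01])
    pt=r.x;print('tin',pt,np.abs(r.fun).mean())
    h=px2w(cm,[[276,124.5]],96);print('handle',h,loc(pt,0,0,96))
    for s in(1,-1):
        print('tabs proj',w2px(cm,[loc(pt,0,s*134,82),loc(pt,0,s*134,92)]).round(1).tolist())
    vis=im[:,:,::-1].copy();cv2.polylines(vis,[w2px(cm,rect(pt,152,252,64)).round().astype(int)],1,(0,0,255))
    cv2.imwrite('pics/c_tin.png',vis)
    im,cm,rs=S['drv']
    obs=np.array([[280,100],[282,190]]);
    f=lambda p:(w2px(cm,[loc(p,-44,0,114),loc(p,42,0,114)])-obs).ravel()
    r=least_squares(f,[584,310,.56],x_scale=[1,1,.01]);pd=r.x;print('drv',pd,r.fun)
    def model(p): return [w2px(cm,rect(p,135,210,70)),w2px(cm,[loc(p,-15,-58,95),loc(p,-15,54,95)]),w2px(cm,[loc(p,-15,39,95)]),w2px(cm,[loc(p,-44,-9,114),loc(p,-44,9,114),loc(p,42,0,114)])]
    vis=im[:,:,::-1].copy()
    for q in model(pd): cv2.polylines(vis,[q.round().astype(int)],1,(0,0,255))
    cv2.imwrite('pics/c_drv.png',cv2.resize(vis[50:260,150:430],None,fx=2.5,fy=2.5))
    pickle.dump((pt,pd),open('P.pkl','wb'))
    im,cm,rs=S['syr']
    for r in rs['syringe_a']:
        ys,xs=np.nonzero(r['region']);P=px2w(cm,np.c_[xs,ys],11)[:,:2]
        (c,wh,a)=cv2.minAreaRect(P.astype(np.float32)); mu=P.mean(0);u=np.linalg.svd(P-mu,full_matrices=False)[2][0]
        t=(P-mu)@u; v=(P-mu)@np.array([-u[1],u[0]])
        print('syr',np.array(c),wh,a,mu,u,t.min(),t.max(),v.min(),v.max(), 'w at ends',np.ptp(v[t<t.min()+15]),np.ptp(v[t>t.max()-20]))
E
python3 fit.py
```

```text
tin [ 5.53778242e+02 -1.05104752e+02 -1.68785608e-01] 1.3662054552209268
handle [[ 554.24693359 -104.72992491   96.        ]] [ 553.77824192 -105.10475177   96.        ]
tabs proj [[409.4, 124.0], [413.9, 124.1]]
tabs proj [[142.1, 124.9], [137.4, 125.0]]
drv [5.85532339e+02 3.09333477e+02 5.83387748e-01] [ 0.00559859  0.21190956 -0.00605928 -0.24964792]
syr [374.26184082 254.52359009] (114.48663330078125, 32.86273193359375) 19.644235610961914 [375.23880252 257.75322023] [0.96314348 0.26898818] -59.456388108713135 55.48367345161924 -16.546733835864856 16.489236095256963 w at ends 11.68149085033142 33.03596993112182
syr [385.46337891 162.90509033] (114.37308502197266, 36.38160705566406) 42.76933670043945 [389.97935919 162.70657406] [0.66011377 0.75116564] -60.587240715865065 53.76706883933428 -19.01968389323925 17.557816076050774 w at ends 11.752549829537319 36.577499969290024
```

View pics/c_tin.png

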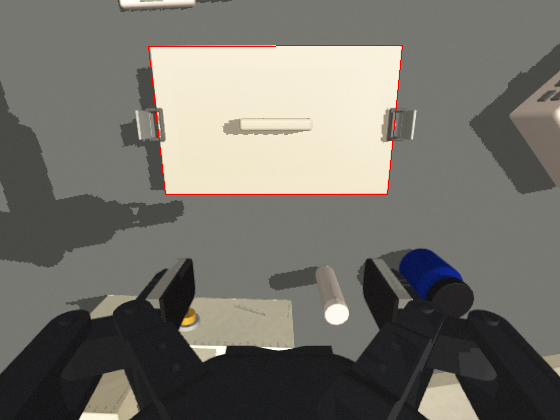

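View pics/c_drv.png

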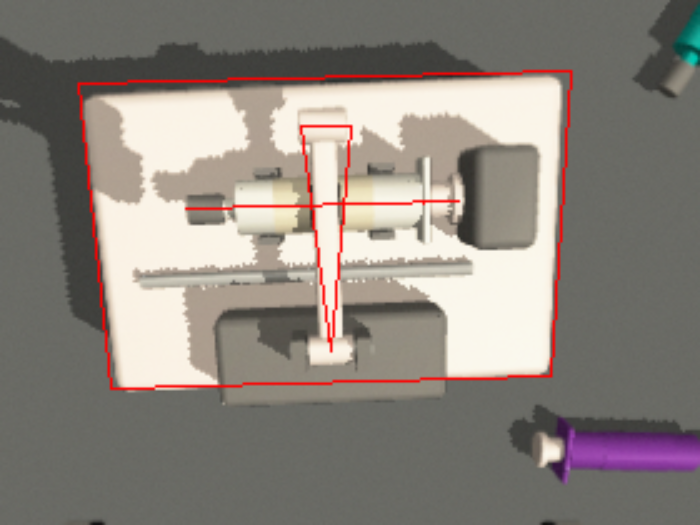

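```bash
cat >> h.py <<'E'
import pickle
def loc(p,x,y,z):
    c,s=np.cos(p[2]),np.sin(p[2]);return np.array([p[0]+c*x-s*y,p[1]+s*x+c*y,z])
try: pt,pd=pickle.load(open('P.pkl','rb'))
except Exception: pass
def stat(tag=''):
    o=get_obs();print(tag,'t',round(o['t'],1),'tcp',o['tcp_pos'].round(1),'F',o['wrist_force'].round(1),'w',round(o['grip_width'],1))
YT=np.degrees(pt[2]) if 'pt' in globals() else 0
E
cat > s1.py <<'E'
from h import *
grip(0)
for s,n in((1,'L'),(-1,'R')):
    goto(loc(pt,0,s*100,130),down(YT))
    move_l(loc(pt,0,s*100,80),speed=150)
    move_l(loc(pt,0,s*158,80),speed=100); stat(n)
    move_l(loc(pt,0,s*150,140),speed=200)
goto([480,-300,300],down(80));
E
python3 s1.py
cat > v2.py <<'E'
from h import *
import sys
wait(0.1); snap(sys.argv[1],sys.argv[2]); stat()
E
python3 v2.py top d_top; python3 v2.py side d_side
```

```text
L t 9.4 tcp [580.4  50.9  80.1] F [-0.2 -0.9 -0.4] w 0.1
R t 12.0 tcp [ 527.1 -261.4   80.1] F [ 0.2 -0.   0.1] w -0.3
 t 14.1 tcp [ 479.8 -299.7  299.1] F [ 0.4 -0.6 -0.4] w -0.2
 t 14.3 tcp [ 480.  -299.9  299.6] F [ 0.1 -0.4 -0.3] w -0.1
```

Run:
```python
import cv2
a=cv2.imread('pics/d_top.png')[120:270,250:440];b=cv2.imread('pics/d_side.png')[190:330,260:420]
cv2.imwrite('pics/d1.png',cv2.resize(a,None,fx=3,fy=3));cv2.imwrite('pics/d2.png',cv2.resize(b,None,fx=4,fy=4))
```

```text
(no output)
```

View pics/d1.png

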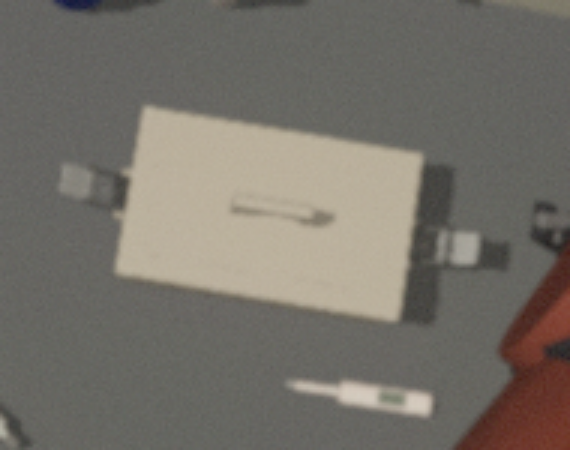

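View pics/d2.png

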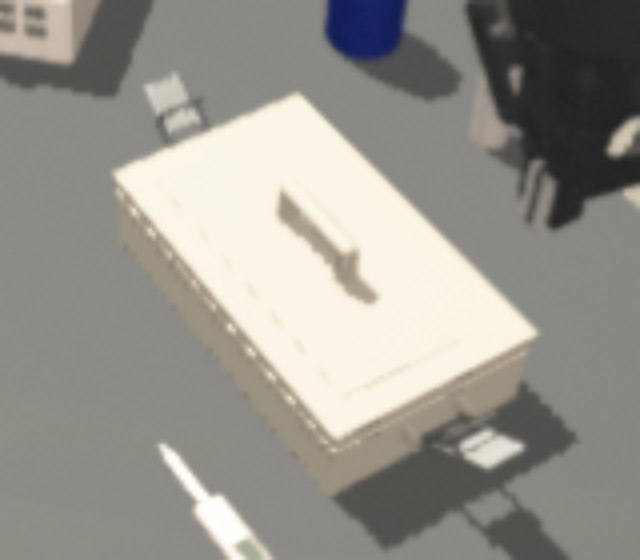

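View pics/d_top.png

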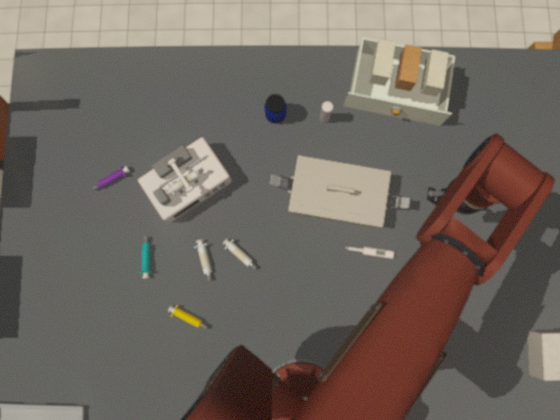

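```bash
cat > s2.py <<'E'
from h import *
c=cam('top');print(px2w(c,[[445,122],[352,107],[394,257],[395,205]],0).round())
LB=np.array([520,-400.])
grip(45)
goto(loc(pt,0,0,125),down(YT))
move_l(loc(pt,0,0,72.5),speed=150)
grip(5,80); stat('grip')
move_l(loc(pt,0,0,135),speed=120); stat('lift')
goto([*LB,90],down(-90)); stat()
move_l([*LB,24],speed=120)
move_l([*LB,19.5],speed=25); stat('down')
grip(45); stat()
move_l([*LB,120],speed=250)
E
python3 s2.py; python3 v2.py wrist e_w;python3 v2.py side e_side
```

```text
[[ 765. -418.    0.]
 [ 807. -152.    0.]
 [ 381. -259.    0.]
 [ 524. -266.    0.]]
grip t 17.4 tcp [ 554.9 -105.5   74.1] F [-1.3  0.3  5.9] w 10.3
lift t 18.0 tcp [ 552.9 -104.8  134.1] F [ 0.1 -0.2 -3.1] w 9.9
 t 19.2 tcp [ 519.9 -398.7   89.2] F [-0.5  0.5 -2.1] w 10.4
down t 20.2 tcp [ 521.1 -400.9   21.2] F [-0.2  0.5  3. ] w 10.2
 t 20.6 tcp [ 519.8 -399.9   19.3] F [0.4 0.4 0.1] w 44.9
 t 21.3 tcp [ 518.7 -398.8  117.6] F [0.8 0.5 0.6] w 44.8
 t 21.5 tcp [ 519.  -399.1  118. ] F [ 0.4 -0.7 -0.2] w 45.1
```

View pics/e_side.png

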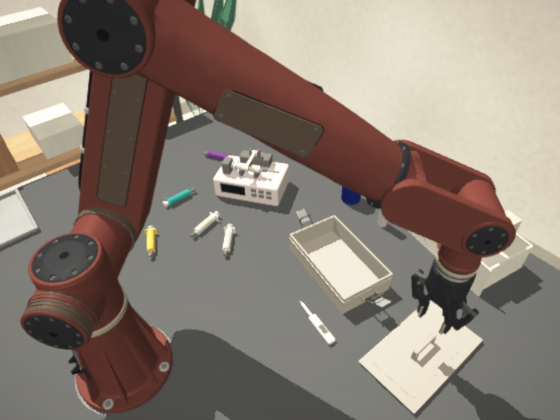

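View pics/e_w.png

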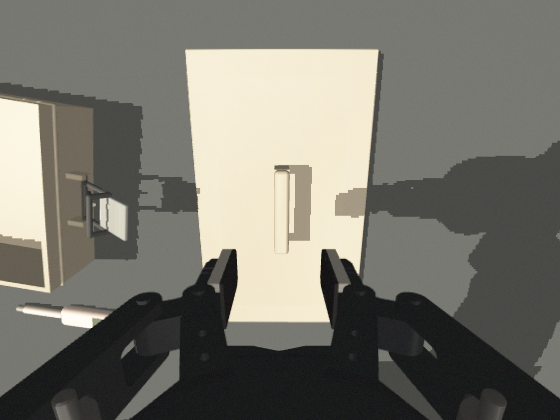

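```bash
cat > lever.py <<'E'
from h import *
YD=np.degrees(pd[2])
def knob(th): return loc(pd,42-86*np.cos(th),0,114+86*np.sin(th)-17.5)
def swing(a,b,yaw=YD+90):
    k=knob(a)
    grip(40)
    goto(k+[0,0,60],down(yaw))
    move_l(k,speed=150); grip(10,40); stat('grip knob')
    for th in np.linspace(a,b,12)[1:]:
        move_l(knob(th),speed=120)
    stat('arc end')
    grip(40); move_l(knob(b)+[0,0,60],speed=250)
    stat('rel')
E
python3 - <<'E'
from lever import *
goto([560,-100,260],down(40))
swing(0.0,2.2)
goto(loc(pd,60,0,290),down(YD+90))
E
python3 v2.py wrist f_w;python3 v2.py side f_side
```

```text
grip knob t 25.7 tcp [550.3 285.4  98.4] F [ 0.8 -0.6  2.9] w 16.5
arc end t 28.9 tcp [665.  363.3 168.9] F [1.  2.7 6.1] w 15.2
rel t 29.6 tcp [664.1 360.8 228.8] F [-0.3 -0.1 -0.3] w 39.9
 t 30.2 tcp [634.6 342.  286.8] F [-0.8  0.2 -0.9] w 40.1
 t 30.3 tcp [634.9 342.1 287.3] F [ 0.5  0.8 -0.3] w 40.1
```

View pics/f_w.png

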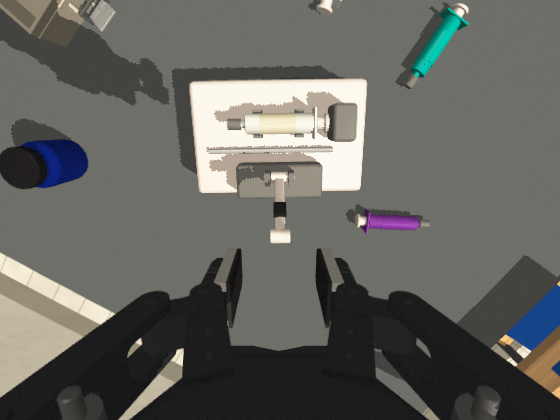

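View pics/f_side.png

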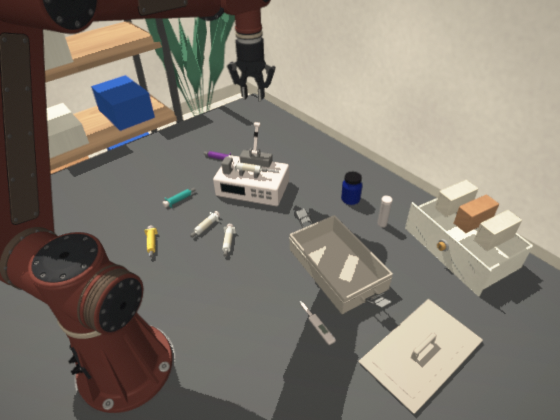

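```bash
cat > syr.py <<'E'
from h import *
def lay(y,dz=10):
    goto(loc(pt,0,y,120),down(YT+90)); stat('over tin')
    move_l(loc(pt,0,y,15.5-dz+8),speed=150); move_l(loc(pt,0,y,16-dz),speed=40); stat('laid')
    grip(38); stat('open')
    move_l(loc(pt,0,y,120),speed=250)
E
python3 - <<'E'
from syr import *
YD=np.degrees(pd[2])
c=loc(pd,-15,0,95)
grip(38)
goto(c+[0,0,50],down(YD))
move_l(c-[0,0,10],speed=120)
grip(10,60); stat('grip')
move_l(c+[0,0,60],speed=120); stat('up')
lay(70)
goto([430,215,220],down(70))
snap('side','g_side')
E
cat > v3.py <<'E'
from h import *
wait(0.1)
im,cm=snap('wrist','g_syr')
for r in regions_of('syringe_a','wrist'):
    ys,xs=np.nonzero(r['region']);P=px2w(cm,np.c_[xs,ys],11)[:,:2]
    mu=P.mean(0);u=np.linalg.svd(P-mu,full_matrices=False)[2][0]
    t=(P-mu)@u; v=(P-mu)@np.array([-u[1],u[0]])
    if np.ptp(v[t<t.min()+20])>np.ptp(v[t>t.max()-20]): u=-u;t=-t;v=-v
    # axis: barrel part only
    b=(t>-30)&(t<25); w=np.array([-u[1],u[0]])
    c=mu+u*((t.min()+58+t.max()-54)/2)+w*np.median(v[b])
    print(round(r['score'],2),im[r['region']].mean(0).astype(int),'c',c.round(1),'ang',np.degrees(np.arctan2(u[1],u[0])).round(1),'len',np.ptp(t).round(),r['extent'].round())
E
python3 v3.py
```

```text
grip t 32.9 tcp [574.3 301.6  86.7] F [0.1 1.7 2. ] w 19.7
up t 33.6 tcp [572.4 300.8 154.3] F [-0.8  0.2 -0.4] w 19.9
over tin t 34.9 tcp [565.5 -35.5 119.6] F [ 0.5 -0.  -0.6] w 19.7
laid t 36.1 tcp [566.5 -36.3   6.8] F [0.6 0.1 2. ] w 19.5
open t 36.4 tcp [565.5 -38.4   6.7] F [-1.5 -7.1  2.9] w 38.0Traceback (most recent call last):
  File "v3.py", line 12, in <module>
    print(round(r['score'],2),im[r['region']].mean(0).astype(int),'c',c.round(1),'ang',np.degrees(np.arctan2(u[1],u[0])).round(1),'len',np.ptp(t).round(),r['extent'].round())
                                                                                                                                                          ^^^^^^^^^^^^^^^^^
AttributeError: 'list' object has no attribute 'round'. Did you mean: 'count'?
```

View pics/g_side.png

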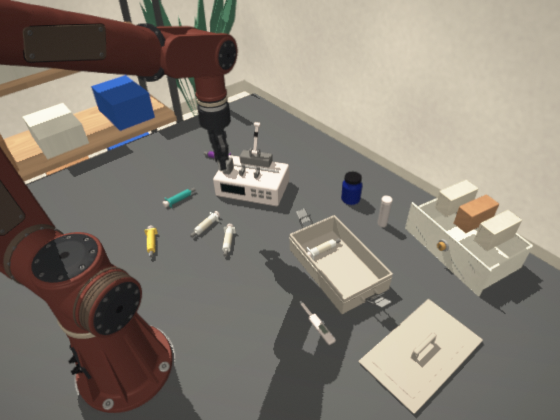

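View pics/g_syr.png

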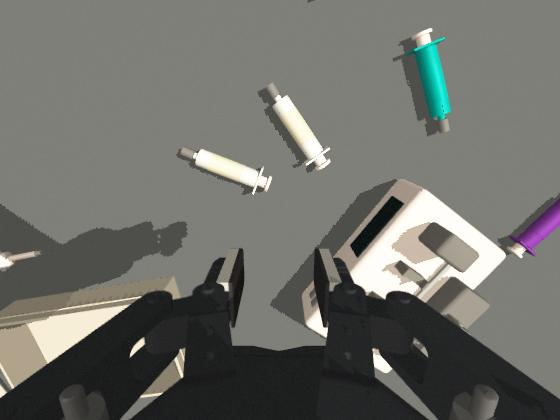

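```bash
sed -i "s/,r\['extent'\].round()//" v3.py; python3 v3.py
```

```text
0.9 [225 221 205] c [374.3 257.8] ang 15.8 len 114.0
0.61 [233 229 213] c [389.  161.8] ang 48.7 len 113.0
```

```bash
cat > pick.py <<'E'
from syr import *
def pick(c,yaw):
    grip(40)
    goto([*c,70],down(yaw)); move_l([*c,14],speed=150); move_l([*c,2.5],speed=50); stat('at')
    grip(10,60); stat('grip')
    move_l([*c,120],speed=200); stat('up')
E
python3 - <<'E'
from pick import *
pick([374.6,257.8],105.8)
lay(10,9.5)
goto([430,215,220],down(70))
snap('side','i_side');snap('top','i_top')
E
python3 v3.py
```

```text
at t 40.4 tcp [374.4 257.7   2.4] F [ 0.3 -0.1  0.9] w 40.0
grip t 40.7 tcp [374.9 258.    2.9] F [-0.5  0.4  3.1] w 19.6
up t 41.5 tcp [373.7 257.3 119. ] F [ 0.3 -0.3 -0.4] w 19.7
over tin t 42.9 tcp [554.9 -94.  119.5] F [ 0.3 -0.3 -0.7] w 19.4
laid t 44.1 tcp [555.9 -95.4   7. ] F [-0.6 -0.  -0.2] w 20.1
open t 44.5 tcp [555.3 -95.3   6.5] F [-0.   0.2  0.2] w 38.2
0.65 [226 223 210] c [552.8 -94.9] ang -178.9 len 81.0
0.58 [227 224 210] c [389.5 161.8] ang 48.4 len 114.0
```

View pics/i_side.png

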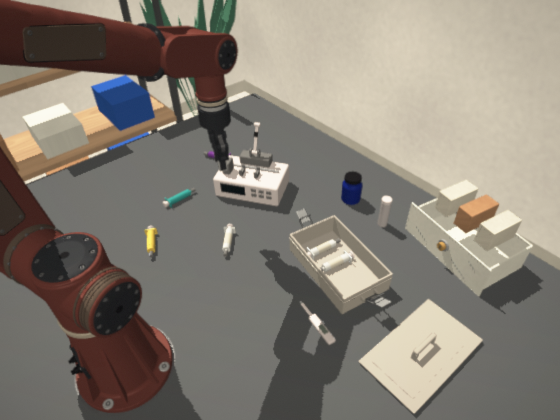

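Run:
```python
from pick import *
pick([389.3,161.8],138.6)
lay(-50,9.5)
goto(loc(pt,75,0,260),down(YT+90)); wait(.1)
snap('wrist','j_w'); goto([480,-300,300],down(40));snap('top','j_top'); snap('side','j_side');stat()
```

```text
at t 49.0 tcp [389.2 161.8   2.5] F [-0.8 -0.   0.5] w 40.1
grip t 49.3 tcp [389.7 161.9   2.9] F [0.4 0.2 3.5] w 19.5
up t 50.0 tcp [388.3 161.6 119. ] F [ 0.3 -0.1 -0.8] w 20.2
over tin t 51.3 tcp [ 544.7 -153.1  119.3] F [ 0.8  0.5 -0.2] w 19.7
laid t 52.5 tcp [ 545.9 -154.7    7. ] F [-0.1 -1.   0.9] w 19.9
open t 52.9 tcp [ 545.2 -154.4    6.4] F [-0.9 -0.4 -0.3] w 38.1
 t 55.4 tcp [ 480.7 -298.8  299.4] F [ 0.4 -0.3 -0.3] w 38.1
```

View pics/j_w.png

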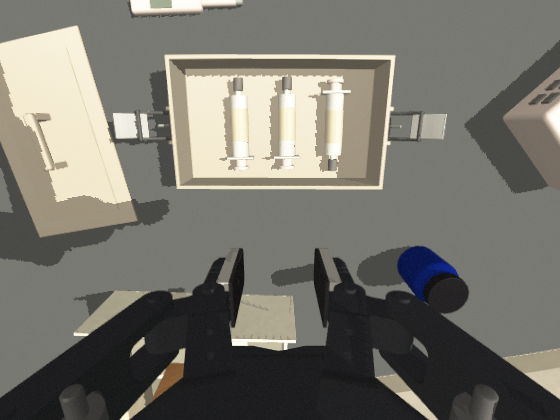

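View pics/j_top.png

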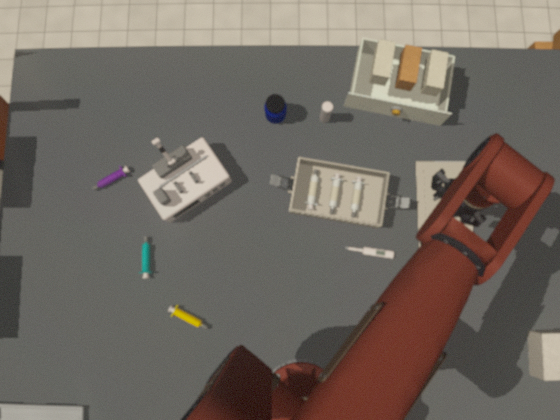

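View pics/j_side.png

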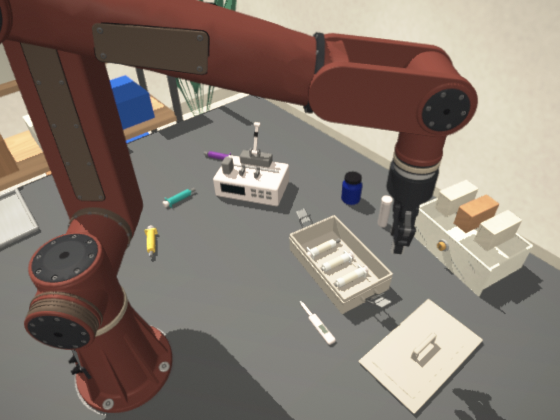

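```bash
cat > s5.py <<'E'
from h import *
LB=np.array([520,-400.])
grip(45)
goto([*LB,80],down(-90)); move_l([*LB,21],speed=120); grip(5,80); stat('grip')
move_l([*LB,100],speed=120); stat('up')
goto(loc(pt,0,0,135),down(YT)); stat('over')
move_l(loc(pt,0,0,90),speed=120);stat()
for z in (82,78,75.5,73.5):
    move_l(loc(pt,0,0,z),speed=25); stat(z)
E
python3 s5.py; python3 v2.py side k_side; python3 -c "
import cv2
b=cv2.imread('pics/k_side.png')[190:330,260:420]
cv2.imwrite('pics/k1.png',cv2.resize(b,None,fx=4,fy=4))"
```

```text
grip t 58.5 tcp [ 520.9 -400.8   22.6] F [0.1 0.8 3.6] w 10.0
up t 59.3 tcp [ 519.3 -399.3   98.9] F [ 0.4  0.4 -3.1] w 10.0
over t 60.5 tcp [ 553.7 -105.8  134.6] F [ 0.5 -0.  -2.9] w 10.3
 t 61.0 tcp [ 553.6 -105.6   89.5] F [ 0.6  0.4 -2.6] w 10.0
82 t 61.5 tcp [ 553.7 -105.    82. ] F [-0.3  0.5 -3.3] w 10.4
78 t 61.8 tcp [ 553.5 -105.    77.7] F [ 0.2 -0.3 -3.3] w 10.6
75.5 t 62.0 tcp [ 553.9 -105.2   75.5] F [ 0.6 -0.4 -2.4] w 10.3
73.5 t 62.3 tcp [ 554.  -105.1   75.5] F [-4.   1.5  8.1] w 10.3
 t 62.4 tcp [ 554.  -105.1   75.5] F [-3.6  1.5  8.6] w 10.3
```

View pics/k1.png

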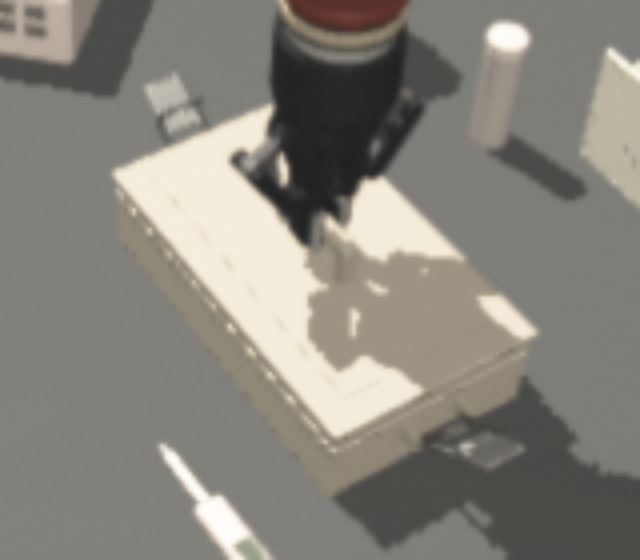

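```bash
cat > s6.py <<'E'
from h import *
grip(45); stat('rel'); move_l(loc(pt,0,0,150),speed=250)
grip(0)
for s,n in((1,'L'),(-1,'R')):
    goto(loc(pt,0,s*212,140),down(YT))
    move_l(loc(pt,0,s*212,54),speed=200)
    for y in (185,170,160,153,149):
        move_l(loc(pt,0,s*y,54 if y>165 else 60),speed=100); stat(f'{n}{y}')
    move_l(loc(pt,0,s*175,75),speed=150)
    move_l(loc(pt,0,s*175,150),speed=250)
goto(loc(pt,75,0,240),down(YT+90)); wait(.1)
snap('wrist','l_w')
goto([480,200,350],down(70)); wait(.1)
snap('side','l_side');snap('top','l_top');stat()
E
python3 s6.py;  python3 -c "
import cv2
b=cv2.imread('pics/l_side.png')[190:330,260:420]
cv2.imwrite('pics/l1.png',cv2.resize(b,None,fx=4,fy=4))"
```

```text
rel t 62.9 tcp [ 553.8 -105.1   73.4] F [-0.5  0.1 -0.3] w 45.0
L185 t 65.7 tcp [589.3  85.7  61. ] F [-3.3 24.3 13.5] w -0.1
L170 t 66.0 tcp [585.   62.4  57.5] F [-0.1 -0.5  0.1] w 0.0
L160 t 66.2 tcp [580.5  51.2  60.2] F [0.5 0.3 0.1] w 0.1
L153 t 66.5 tcp [579.   45.   59.4] F [-0.2 -1.1 -0.3] w 0.1
L149 t 66.7 tcp [578.7  41.6  59.8] F [ 0.  -0.1 -0.3] w -0.0
R185 t 70.0 tcp [ 524.4 -296.2   60.6] F [ -9.5 -17.5   9.4] w -0.0
R170 t 70.3 tcp [ 527.7 -274.    57.8] F [-1.2 -0.2 -0.4] w -0.1
R160 t 70.5 tcp [ 526.8 -260.9   59.7] F [ 0.5  0.2 -0.1] w -0.4
R153 t 70.8 tcp [ 527.7 -254.9   59.3] F [-0.5  0.5  0.1] w 0.0
R149 t 71.0 tcp [ 528.7 -251.8   59.8] F [-0.6  0.4 -0.4] w -0.0
 t 74.7 tcp [480.4 199.2 349.4] F [ 0.1 -0.   0.3] w -0.2
```

View pics/l1.png

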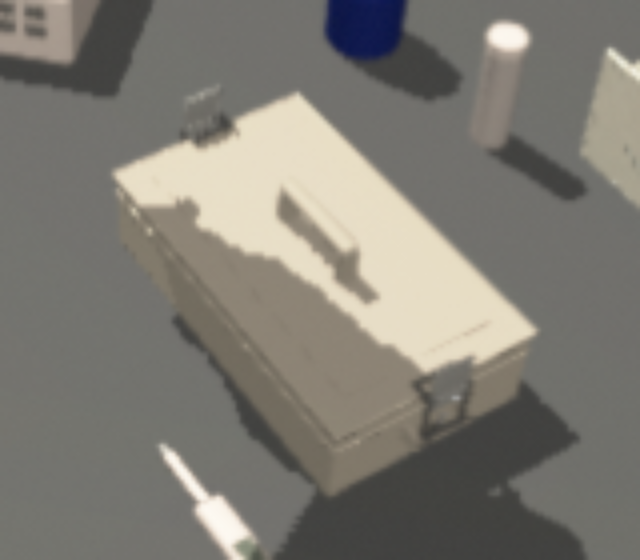

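View pics/l_w.png

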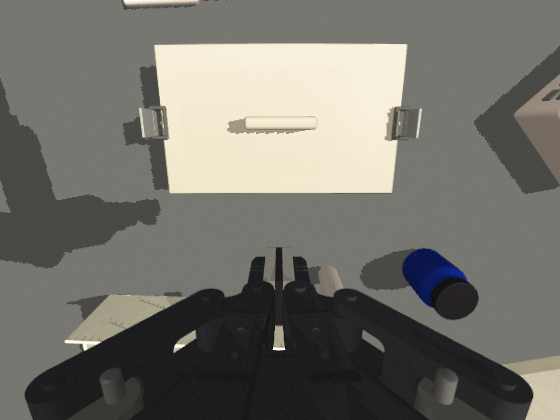

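Run:
```python
from lever import *
goto(loc(pd,92,0,270),down(YD+90))
swing(2.2,-0.02)
stat()
goto(loc(pd,60,0,290),down(YD+90)); wait(.1)
im,cm=snap('wrist','m_w')
print(w2px(cm,[loc(pd,-44,0,114),loc(pd,42,0,114)]))
snap('side','m_side')
cv2.imwrite('pics/m1.png',cv2.resize(im[40:230,160:400,::-1],None,fx=3,fy=3))
```

```text
grip knob t 77.4 tcp [663.7 362.3 168.8] F [-2.1  3.5  3.7] w 16.4
arc end t 80.6 tcp [549.8 285.   95.5] F [ 1.  -0.9  4.1] w 16.2
rel t 81.3 tcp [549.9 285.6 156.8] F [-0.4  0.1 -0.5] w 40.0
 t 81.3 tcp [549.9 285.6 156.8] F [-0.4  0.1 -0.5] w 40.0
[[278.68772276  95.90869456]
 [278.63376408 179.29304095]]
```

View pics/m1.png

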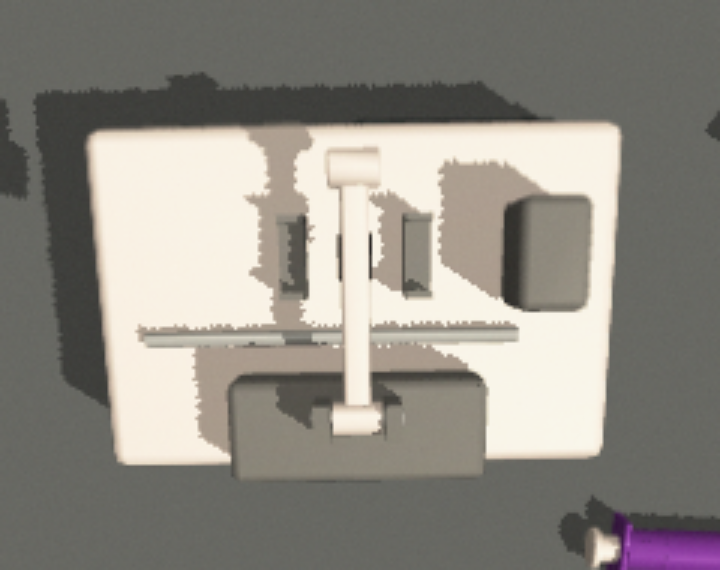

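View pics/m_side.png

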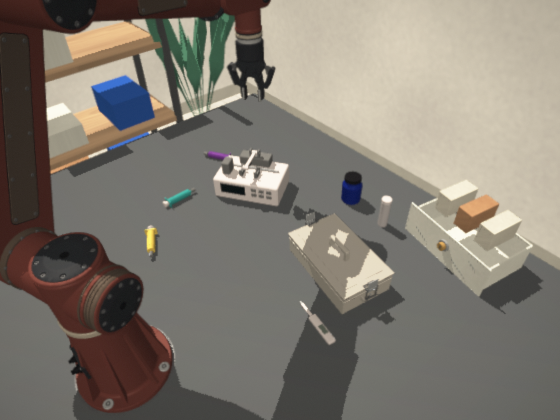

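Run:
```python
from h import *
wait(.3);a=cv2.imread('pics/a_top.png')
im,cm=snap('top')
for n,z in [('jar',90),('tube',97),('thermometer',12)]:
    for r in spot_in(n,'top')[:1]: print(n,np.round(r['extent'],1))
for r in spot_in('syringe_a','top'): print(r)
print(sign_off()); stat()
```

```text
jar [274.9 110.2  20.3  29.7]
tube [325.6 109.6  10.   19.4]
thermometer [368.4 255.2  51.6  14.5]
the job is handed in; nothing more can be done
None
the job is handed in; nothing more can be done
```

The syringe driver is cleared down and I've handed the job in, about 82 s into the 210 s allowed.

**What I did**
- I flipped both clips off, then laid the lid flat, handle up, on the slate to the right of the tin. The exact point wasn't given, so I chose a clear spot at about (520, -400).
- I raised the clamp lever, then laid the driver's syringe and the two white syringes from the slate side by side in the tin. Only two were there; I left the purple, turquoise and yellow look-alikes alone.
- I put the lid back, snapped both clips shut and lowered the lever.

**What the last checks showed**
- **Syringes:** before the lid went on, the picture showed all three lying separately on the tin floor.
- **Lid:** it stopped at the seated height within about 0.1 mm, with a contact force of about 8 N.
- **Clips:** both tabs stand upright over the lid edge in the side and wrist pictures.
- **Lever:** the knob is within 1 pixel of where it should be when lowered.
- **Bystanders:** the jar, tablet tube and thermometer are where they were, within a few pixels. The last network search found no syringe left on the slate.

**What was off:** when I let go of the first syringe in the tin, there was a brief side force of about 7 N, probably a finger touching the wall. Closing each clip briefly took 20–28 N at the fingertips. I noticed no grip slackening and no syringe being knocked.

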